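# Slide one gauge block out of a touching row into the comparator

## Task

Three gauge blocks lie end to end, touching. Without lifting it, push the middle one (red dot) straight out of the row into the length comparator until it bears firmly but gently on the sprung anvil hidden inside (about 8 N, well short of 14 N), hold it there for about a second, then ease off and leave it in there. Leave the other two blocks and everything else where they are.

Things in the scene. Friction and masses are not known exactly. Their poses are not given: they have to be found in the camera images.
- block_marked: The middle block, with a red dot on top: aluminium gauge block, 25 (x) x 60 (y) x 16 mm high (z), about 0.12 kg, origin mid underside, a notch 16 x 10 mm in its +x side, -x side plain. Starts 72 mm before the comparator's mouth, within 2 mm of its centre line, notch towards it; its +x is the way to push it.
- block_left: Left neighbour, no dot: aluminium gauge block, 25 (x) x 60 (y) x 16 mm high (z), about 0.12 kg, origin mid underside, a notch 16 x 10 mm in its +x side, -x side plain. Its end touches the +y end of the marked block; it is loose and must stay.
- block_right: Right neighbour, no dot: aluminium gauge block, 25 (x) x 60 (y) x 16 mm high (z), about 0.12 kg, origin mid underside, a notch 16 x 10 mm in its +x side, -x side plain. Its end touches the -y end of the marked block; it is loose and must stay.
- comparator: Fixed aluminium guide channel with a blue roof, open below to the bench, 83 mm wide over the walls. Origin on the bench in the middle of the mouth; +x points into the channel, z up. Walls 20 mm high, 65 mm apart, run from x = 0 to 92 mm; flared guides, 88 mm apart at their ends, lead in from x = -20 mm.
- roof_edge (a point): Middle of the comparator's roof edge, on the roof's top 25 mm above the bench, at comparator x = 25 mm. The roof is 5 mm thick and goes back from here; a cut-out in its middle, 44 mm wide, reaches 23 mm further in, so fingers can follow the block. A clamp screw on the roof reaches 41 mm above the bench at comparator x = 72 mm.
- anvil_zone (a point): Comparator x = 40 mm, 9 mm above the bench: mid of the span where the hidden anvil's two pads (26 mm either side of the centre line) may stand. The setting is unknown: they first touch when the block's origin is at comparator x = 15 to 40 mm; find it by feel. From there a damped spring yields 1 mm per 3 N (10 mm travel); over 14 N harms it.
- tape_black: Roll of black tape lying flat, 68 mm across, 19 mm high, bystander; origin at the middle of its underside.
- knob_red: Loose red control knob, 23 mm across, 16 mm high, bystander; origin at the middle of its underside.
- adapter: Black plug-in adapter, 30 x 46 x 28 mm without its prongs, bystander; origin near the middle of its underside.
Mind the look-alikes: they are no part of the job. Leave any green or yellow look-alike of the block_marked alone.

How it is judged:
By the outcome, as a careful person would: the job done as asked, in the order asked, and still so for the second after the job is handed in, with the robot touching nothing.
It also fails if it takes over 48 s, if anything falls off the work surface, if the arm or the gripper's body presses on something with over 40 N, if the wrist force passes 120 N, or if a joint passes its speed limit or range.

## Robot

A 7-joint arm with a two-finger parallel gripper is mounted at the origin on a cart in front of the work surface, level with it; the furniture and walls round the work are solid. World frame = base frame: x ahead of the robot, y to its left, z up, the work surface at z = 0. Lengths are in m, angles in rad, forces in N, time in s.
With the tool pointing down it reaches from about 0.4 to 0.875 m from the base axis. Payload 19.3 kg.
Tool frame: the origin (TCP) lies midway between the tips of the shut fingers; the grasp point (between the pads) lies 19 mm behind it (bot.pinch_z is the distance from the TCP to the grasp point, in m); z points along the fingers, y is the line along which they close (so a half turn about z gives the same grasp; the last joint's range is limited). The gripper opens to 85 mm and grips with 20 to 120 N. Pads are 22 mm wide; open, the fingers measure 114 mm over their backs; the gripper's body (76 mm by 85 mm) begins 54 mm behind the grasp point. The pads swing forward as they close: fully open they stand 13 mm farther back than shut.
Start: joints at [-1.295, 0.521, -0.036, 1.599, 0.021, 1.021, -0.113], TCP at [0.212, 0.588, 0.231] pointing down, gripper open.
Joint ranges: [-2.91, 2.91], [-0.3, 2.13], [-1.5, 1.42], [0.17, 2.43], [-1.26, 4.41], [0.16, 1.93], [-2.52, 2.52]. Speed limits (rad/s): [1.89, 1.89, 2.39, 2.39, 3.01, 3.01, 3.01].

## Interface

Orientations are given as [roll, pitch, yaw] about the fixed x, y, z axes, in that order (R = Rz(yaw) Ry(pitch) Rx(roll)).
In Python, from workcell import observe, viewer, bot gives the robot as it stands. The module is installed in compiled form; this text tells all that it offers.
- The arm moves only by the tool play_rows, never from a script. Its argument "motion" is a list of rows, each a list of 7 numbers: the shift along the tool's x, y, z in cm, then the turn, a rotation vector about the tool's x, y, z in rad, then the opening, from -1 (shut) to 1 (fully open), so that 0 is half open. A call has exactly 5 rows; each row is the pose to reach, as a shift and turn from the pose commanded when the call began, along the tool's axes at that moment; what a row does not reach only later rows make up. A row lasts 1/10 s, in which the tool goes at most 50 mm and 8.59 degrees, less where a joint would pass 70% of its speed; a pose out of reach is approached as far as the arm can. A call with a gripper value outside its range is refused whole. The fingers move at their own pace and stop on an object; "squeeze" is the grip in N (left out, the last holds). Time passes only in rows, so rows that repeat a pose let the fingers close, or fill a call up. It gives the time, the measured TCP pose, the force, the opening and the grip force at its end, in the units of the state.
- observe(): the state, without advancing time (a new reading comes with each control period).
- viewer.grab_frame(name): name is "scene" or "top" or "wrist"; returns (picture, depth): 480x640x3 uint8, red, green, blue; 480x640 float32, m along the optical axis (not along the pixel's ray), 0 where there is no reading.
- viewer.camera_info(name): a dict with "fx", "fy", "cx", "cy" (pixels), "k1" (the pictures are not rectified: a ray, as slopes to the right and down, at radius r is drawn at 1 + k1 r^2 times it, then the intrinsics apply), "R" (3x3) and "t" (3): a world point X has camera coordinates R X + t. Camera axes: x right, y down, z forward; pixel columns grow to the right and rows downward; lengths in m; the calibration is good to about 2 mm. A picture is of the moment at which its call begins: read the wrist's pose just before it. camera_info takes no time and is no camera call; for the wrist camera it gives the pose at the moment of the call.
- bot.job_done(): hands the job in; it is judged then, once.
The state is a dict: "clock": time; "qpos": joint angles; "qd": joint speeds; "joint_efforts": joint torques, N m; "position": TCP position; "tool_rot": TCP orientation; "force": force on the tool from outside, world axes, zero at the start; "moment": the same for the moment, N m; "grip_width": finger opening in m; "finger_force": force on a finger pad.
Only numpy, scipy, OpenCV 4.12 (cv2) and the standard library are available. Lean on these libraries where they do the work, as an engineer would, in place of code of your own. Each camera call takes 0.05 s, during which the arm holds its last target. There are 200 camera calls.

## Working session

There is one attempt and no reset: what is moved stays moved. The work goes in short steps, Python scripts to look and compute and a tool call to move; the robot and the scene stay as the last step left them, time stands still between calls to the robot, and variables do not carry over. Pictures are saved under pics/ and viewed, at most 10 in all, crops included, and the job is handed in when it is done.

Besides the shell and the picture viewer there is one more tool, called after ">>>" by a JSON object that holds its "method" and its "body", one argument or row to a line. play_rows: Moves the arm, as the interface text tells. Its arguments: {"type":"object","properties":{"motion":{"type":"array"},"squeeze":{"type":"number"}},"required":["motion"]}

```bash
mkdir -p pics
python3 - <<'E'
from workcell import observe, viewer, bot
import cv2,numpy as np
for n in ("scene","top"):
    p,d=viewer.grab_frame(n); cv2.imwrite(f"pics/{n}0.png",p[:,:,::-1]); np.save(f"pics/{n}0.npy",d)
    i=viewer.camera_info(n); print(n,i)
s=observe(); print({k:np.round(s[k],3) for k in s}, bot.pinch_z)
E
```

```text
scene {'fx': 435.32415141058505, 'fy': 435.32415141058505, 'cx': 320.85047432728425, 'cy': 237.13743908733062, 'k1': 0.02252053032943615, 'R': array([[ 0.81005904, -0.58606358,  0.01827109],
       [-0.39720244, -0.57140331, -0.71814238],
       [ 0.43131725,  0.57448041, -0.6956563 ]]), 't': array([-0.47633693,  0.26595204,  0.69032548])}
top {'fx': 527.5258429352635, 'fy': 527.5258429352635, 'cx': 313.2621489747954, 'cy': 239.96159373650772, 'k1': -0.13843748421814467, 'R': array([[-0.00189753, -0.99999609,  0.00205632],
       [-0.98527361,  0.00151801, -0.17097838],
       [ 0.17097459, -0.00235048, -0.98527263]]), 't': array([-3.84381740e-04,  5.72466539e-01,  1.11762917e+00])}
{'clock': np.float64(0.1), 'qpos': array([-1.295,  0.522, -0.036,  1.6  ,  0.021,  1.021, -0.113]), 'qd': array([-0.002, -0.   ,  0.001, -0.001, -0.001,  0.   ,  0.001]), 'joint_efforts': array([ 5.0000e-03, -9.2849e+01,  1.9850e+00, -3.7053e+01,  1.8000e-02,
        5.0000e-03,  0.0000e+00]), 'position': array([0.212, 0.588, 0.231]), 'tool_rot': array([-3.141,  0.   ,  2.796]), 'force': array([-0.513, -0.9  , -0.531]), 'moment': array([-0.088, -0.012, -0.018]), 'finger_force': np.float64(0.0), 'grip_width': np.float64(0.086)} 0.0187
```

View pics/top0.png

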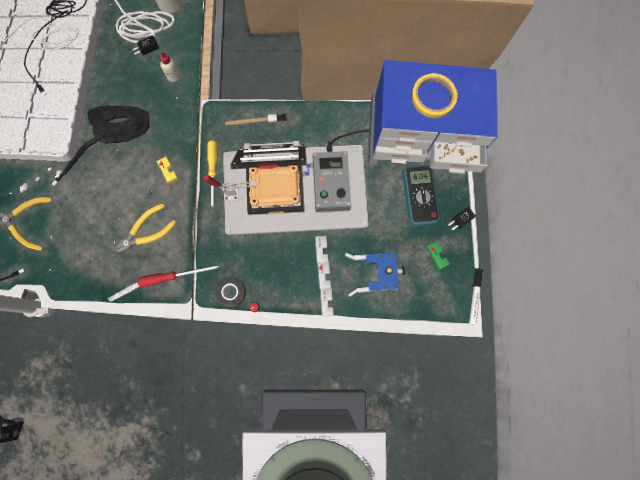

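View pics/scene0.png

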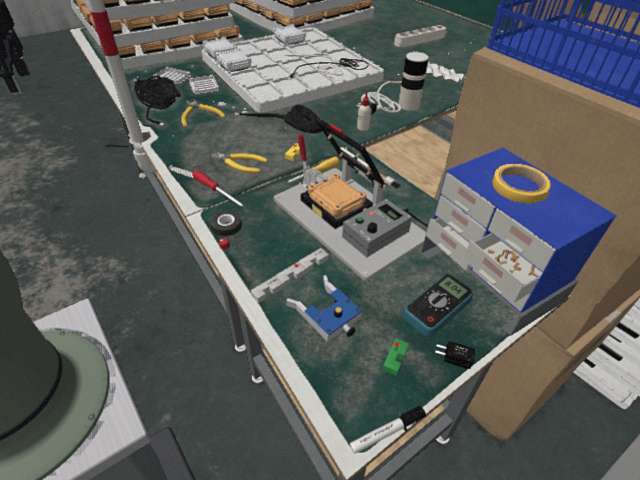

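Top view: the row of three grey blocks runs from (321,237) to (327,315), with a red dot at about (321,267). The comparator's blue roof is at (382,271), mouth to the left, so the push goes along world -y. Could be mistaken for the marked block: grey neighbours (321,248) and (326,298), yellow look-alike (166,168), green look-alike (438,255). I choose the grey one with the dot and check it in a close crop.

```bash
cat > h.py <<'E'
import numpy as np,cv2
from workcell import observe,viewer,bot
def ray(i,uv,z):
    uv=np.asarray(uv,float).reshape(-1,2)
    q=(uv-[i['cx'],i['cy']])/[i['fx'],i['fy']]; s=q.copy()
    for _ in range(20): s=q/(1+i['k1']*(s**2).sum(1,keepdims=True))
    D=np.c_[s,np.ones(len(s))]@i['R']; C=-i['R'].T@i['t']
    return C+D*((z-C[2])/D[:,2])[:,None]
def proj(i,X):
    c=np.atleast_2d(X)@i['R'].T+i['t']; s=c[:,:2]/c[:,2:]
    return s*(1+i['k1']*(s**2).sum(1,keepdims=True))*[i['fx'],i['fy']]+[i['cx'],i['cy']]
E
python3 - <<'E'
from h import *
for n,(x0,y0,w,h) in {"top":(300,225,120,100),"scene":(240,235,140,110)}.items():
    i=viewer.camera_info(n); im=cv2.imread(f"pics/{n}0.png"); hsv=cv2.cvtColor(im,cv2.COLOR_BGR2HSV)
    cr=im[y0:y0+h,x0:x0+w]; 
    cv2.imwrite(f"pics/{n}_crop.png",cv2.resize(cr,None,fx=5,fy=5,interpolation=cv2.INTER_CUBIC))
    H,S,V=[hsv[y0:y0+h,x0:x0+w,k] for k in range(3)]
    red=((H<8)|(H>172))&(S>120)&(V>90); blue=(H>100)&(H<125)&(S>120)&(V>80); grey=(S<45)&(V>110)
    for nm,m,z in(("red",red,.016),("blue",blue,.025),("grey",grey,.016)):
        k,l,st,c=cv2.connectedComponentsWithStats(m.astype(np.uint8))
        for j in range(1,k):
            if st[j,4]<(4 if nm=="red" else 40): continue
            r=cv2.minAreaRect(np.argwhere(l==j)[:,::-1].astype(np.float32)+[x0,y0])
            print(n,nm,st[j,4],np.round(c[j]+[x0,y0],1),np.round(ray(i,c[j]+[x0,y0],z)[0],4),np.round(ray(i,cv2.boxPoints(r),z)[:,:2],4).tolist())
E
```

```text
Traceback (most recent call last):
cv2.error: OpenCV(4.12.0) /io/opencv/modules/imgproc/src/convhull.cpp:143: error: (-215:Assertion failed) total >= 0 && (depth == CV_32F || depth == CV_32S) in function 'convexHull'
```

View pics/top_crop.png

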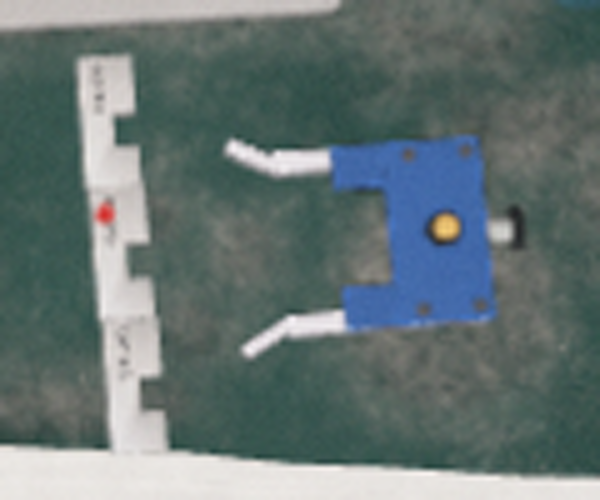

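The crop shows the middle grey block with the dot at crop (105,214), between two touching neighbours. The notches face the comparator, and the whole setup is turned about 5°. Next I measure it.

Run:
```python
from h import *
n="top";x0,y0=300,225
i=viewer.camera_info(n)
C=lambda a:np.array(a,float)/5+[x0,y0]-.4
P=lambda a,z:ray(i,C(a),z)[:,:2]
# row back (-x) side top edge points, joints, ends (crop px)
b=P([(78,60),(88,188),(101,317),(112,450)],.016); f=P([(131,57),(140,147),(148,240),(155,315),(160,373),(167,450)],.016)
print("back",b.round(4).tolist()); print("front",f.round(4).tolist())
for q in(b,f):
    d=q[-1]-q[0]; print("row dir deg",np.degrees(np.arctan2(d[1],d[0])))
r=P([(331,147),(346,330),(480,137),(496,320)],.025); print("roof",r.round(4).tolist())
print("wid",np.linalg.norm(r[0]-r[1]),np.linalg.norm(r[2]-r[3]))
re=(r[0]+r[1])/2; ax=((r[2]+r[3])-(r[0]+r[1]))/2; print("roof_edge",re,"depth",np.linalg.norm(ax),"axis deg",np.degrees(np.arctan2(ax[1],ax[0])))
w=r[0]-r[1]; print("from width: axis", np.degrees(np.arctan2(w[1],w[0]))-90)
print("dot",P([(105,214)],.016))
```

```text
back [[0.586, -0.0059], [0.5272, -0.0103], [0.4688, -0.0159], [0.4094, -0.0206]]
front [[0.5874, -0.03], [0.5459, -0.0339], [0.5035, -0.0372], [0.4697, -0.0401], [0.4437, -0.0422], [0.4094, -0.0451]]
row dir deg -175.23572294975088
row dir deg -175.16222679818142
roof [[0.5444, -0.1197], [0.462, -0.125], [0.5488, -0.1873], [0.4661, -0.1924]]
wid 0.08262167672710484 0.08288380624426381
roof_edge [ 0.50318347 -0.12233536] depth 0.06765015029849997 axis deg -86.39605231344515
from width: axis -86.33415701610056
dot [[ 0.51537133 -0.01788927]]
```

>>> {"method": "play_rows", "body": {
  "motion": [
    [-3.2,-3.1,0.2,0,0,0.13,-1],
    [-6.4,-6.2,0.4,0,0,0.26,-1],
    [-9.6,-9.3,0.6,0,0,0.39,-1],
    [-12.8,-12.4,0.8,0,0,0.52,-1],
    [-16,-15.5,1,0,0,0.65,-1]
  ],
  "squeeze": 40
}}

```text
clock: 0.6
position: [0.3102, 0.3861, 0.2211]
tool_rot: [-3.141, 0.0, 2.14]
force: [2.1, 0.7, -0.3]
grip_width: 0.0124
finger_force: 0.0
```

>>> {"method": "play_rows", "body": {
  "motion": [
    [-4.4,-0.5,0.4,0,0,0.1,-1],
    [-8.8,-1,0.8,0,0,0.2,-1],
    [-13.2,-1.5,1.2,0,0,0.3,-1],
    [-17.6,-2,1.6,0,0,0.4,-1],
    [-22,-2.5,2,0,0,0.492,-1]
  ]
}}

```text
clock: 1.1
position: [0.4089, 0.188, 0.2012]
tool_rot: [3.141, -0.0, 1.65]
force: [0.5, 1.7, -0.6]
grip_width: 0.0001
finger_force: 0.0
```

>>> {"method": "play_rows", "body": {
  "motion": [
    [-4.4,1.8,0,0,0,0,-1],
    [-8.8,3.6,0,0,0,0,-1],
    [-13.2,5.4,0,0,0,0,-1],
    [-17.7,7.2,0,0,0,0,-1],
    [-17.7,7.2,0,0,0,0,-1]
  ]
}}

```text
clock: 1.6
position: [0.4966, 0.0132, 0.2014]
tool_rot: [3.141, 0.002, 1.646]
force: [-0.2, 1.3, -0.1]
grip_width: 0.0001
finger_force: 0.0
```

Run:
```python
from h import *
s=observe(); i=viewer.camera_info("wrist"); p,d=viewer.grab_frame("wrist")
cv2.imwrite("pics/w1.png",p[:,:,::-1]); np.savez("pics/w1.npz",d=d,**i)
print(s['position'],s['tool_rot'],s['force'],s['qpos']); print(i)
```

```text
[0.49655259 0.01315187 0.20136424] [3.14068566e+00 2.23178756e-03 1.64606111e+00] [-0.18116416  1.32542999 -0.12365019] [-0.44401956  0.38043237  0.38287484  1.97919154 -0.18864959  0.81522654
  0.11915201]
{'fx': 404.2333090018703, 'fy': 404.2333090018703, 'cx': 321.2855604975738, 'cy': 240.29093294586053, 'k1': -0.08466000187436719, 'R': array([[ 9.97289920e-01,  7.35656962e-02,  9.51072294e-04],
       [ 6.90793974e-02, -9.40763173e-01,  3.31952840e-01],
       [ 2.53150756e-02, -3.30987522e-01, -9.43295504e-01]]), 't': array([-0.49583704, -0.05614803,  0.34384019])}
```

View pics/w1.png

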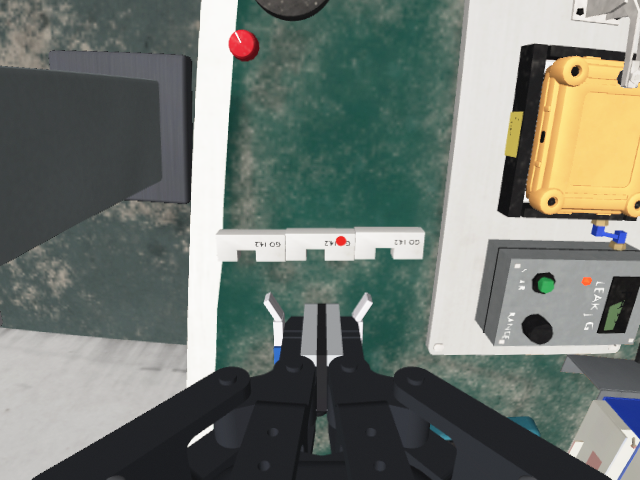

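Wrist view: row spans (217,230)–(424,262), red dot at (341,241), flared guides at (270,300) and (368,300). Next I refine the positions from this view.

Run:
```python
from h import *
i=dict(np.load("pics/w1.npz")); im=cv2.imread("pics/w1.png"); hsv=cv2.cvtColor(im,cv2.COLOR_BGR2HSV)
cr=im[215:330,205:435]; cv2.imwrite("pics/w1c.png",cv2.resize(cr,None,fx=3.4,fy=3.4,interpolation=cv2.INTER_CUBIC))
for c in (225,250,275,310,340,350,380,415): print(c,hsv[222:268:1,c,2].tolist()) if c in(250,310) else None
m=(hsv[...,1]<60)&(hsv[...,2]>120)
pts=[]
for c in range(222,422,3):
    col=np.where(m[220:270,c])[0]+220
    pts.append((c,col.min(),col.max()))
pts=np.array(pts,float)
A=ray(i,pts[:,:2]-[0,.5],.016)[:,:2]; k=np.polyfit(A[:,0],A[:,1],1); r=A[:,1]-np.polyval(k,A[:,0])
print("back edge z16: slope deg",np.degrees(np.arctan(k[0])),"y at .498",np.polyval(k,.498),"rms",r.std())
print("dot",ray(i,[341,241],.016), "joints", ray(i,[[286,230],[355,228],[217,231],[424,228]],.016)[:,:2].round(4).tolist())
```

```text
250 [119, 123, 128, 126, 120, 112, 114, 145, 175, 181, 186, 190, 206, 242, 242, 241, 241, 241, 241, 241, 241, 241, 240, 240, 240, 239, 239, 230, 163, 105, 104, 102, 99, 95, 92, 90, 94, 98, 98, 95, 94, 91, 89, 89, 91, 91]
310 [99, 97, 97, 95, 95, 111, 156, 176, 182, 187, 190, 210, 244, 243, 242, 242, 242, 242, 241, 241, 241, 242, 240, 239, 237, 236, 226, 159, 111, 111, 114, 114, 112, 108, 106, 106, 105, 102, 98, 93, 95, 95, 99, 104, 108, 109]
back edge z16: slope deg 4.491495975286186 y at .498 -0.00556565690915508 rms 0.001287221627889972
dot [[ 0.51540204 -0.01684013  0.016     ]] joints [[0.4678, -0.0104], [0.5262, -0.0043], [0.4088, -0.0156], [0.5852, 0.0001]]
```

View pics/w1c.png

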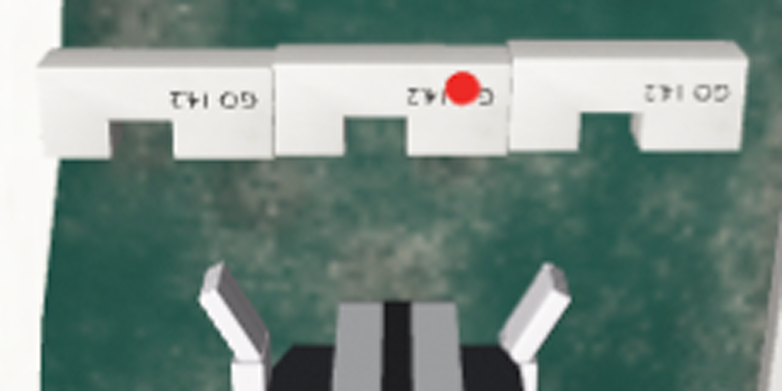

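Run:
```python
from h import *
i=dict(np.load("pics/w1.npz")); im=cv2.imread("pics/w1.png"); V=cv2.cvtColor(im,cv2.COLOR_BGR2HSV)[...,2]
for nm,a,b in(("right",222,280),("mid",291,351),("left",360,418)):
    P=[]
    for c in range(a,b):
        v=V[222:250,c].astype(float); j=np.argmax(v>218); P.append((c,222+j-1+(218-v[j-1])/(v[j]-v[j-1])))
    A=ray(i,P,.016)[:,:2]; k=np.polyfit(A[:,0],A[:,1],1)
    print(nm,"slope",np.degrees(np.arctan(k[0])).round(2),"y at mid .498",np.polyval(k,.498).round(4))
q=lambda a:np.array(a,float)/3.4+[205,215]-.35
print(ray(i,q([[274,68],[509,66]]),.016)[:,:2].round(4).tolist(),"guide tips",ray(i,q([[200,297],[222,263],[546,263],[569,298]]),.02)[:,:2].round(4).tolist(),"wall starts",ray(i,q([[233,362],[268,360],[502,358],[536,362]]),.02)[:,:2].round(4).tolist())
```

```text
right slope 2.8 y at mid .498 -0.0133
mid slope 3.98 y at mid .498 -0.0111
left slope 3.83 y at mid .498 -0.0093
[[0.4673, -0.0146], [0.5262, -0.0097]] guide tips [[0.4508, -0.0786], [0.4563, -0.0681], [0.541, -0.0619], [0.5482, -0.0717]] wall starts [[0.4601, -0.0976], [0.4695, -0.0963], [0.5323, -0.091], [0.5416, -0.0916]]
```

>>> {"method": "play_rows", "body": {
  "motion": [
    [0,-0.1,3.5,0,0,0,-1],
    [0,-0.1,7,0,0,0,-1],
    [0,-0.1,10.5,0,0,0,-1],
    [0,-0.1,14,0,0,0,-1],
    [0,-0.1,15,0,0,0,-1]
  ]
}}

```text
clock: 2.15
position: [0.492, 0.0199, 0.0486]
tool_rot: [-3.137, -0.0, 1.655]
force: [-0.2, -0.2, 0.6]
grip_width: -0.0
finger_force: 0.0
```

>>> {"method": "play_rows", "body": {
  "motion": [
    [0,0,1.4,0,0,0,-1],
    [0,0,2.8,0,0,0,-1],
    [0,0,4.2,0,0,0,-1],
    [0,0,4.3,0,0,0,-1],
    [0,0,4.3,0,0,0,-1]
  ]
}}

```text
clock: 2.65
position: [0.4939, 0.0192, 0.0084]
tool_rot: [-3.141, -0.0, 1.654]
force: [0.5, 0.1, 0.1]
grip_width: 0.0001
finger_force: 0.0
```

Run:
```python
from h import *
i=viewer.camera_info("wrist"); p,d=viewer.grab_frame("wrist")
cv2.imwrite("pics/w2.png",p[:,:,::-1]); np.savez("pics/w2.npz",d=d,**i)
for _ in range(3):
    s=observe(); print(s['clock'],s['position'].round(4),s['tool_rot'].round(4),s['force'].round(2)); viewer.grab_frame("top")
```

```text
2.7 [0.4941 0.0192 0.0087] [3.1413 0.     1.6537] [ 0.63  0.32 -0.53]
2.75 [0.4942 0.0192 0.0089] [ 3.1409 -0.      1.6537] [ 0.2  -0.    0.63]
2.8 [0.4943 0.0193 0.0089] [ 3.1407e+00 -1.0000e-04  1.6537e+00] [0.08 0.39 0.06]
```

View pics/w2.png

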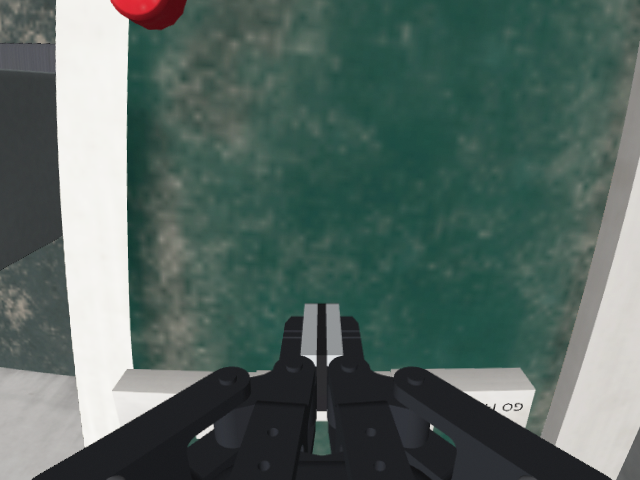

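Wrist view: row ends at columns 113 and 534 (centre 323), fingers at 322, so the tool is centred and parallel. I push along tool -x.

>>> {"method": "play_rows", "body": {
  "motion": [
    [-0.6,0,0.3,0,0,0,-1],
    [-1.2,0,0.3,0,0,0,-1],
    [-1.6,0,0.3,0,0,0,-1],
    [-1.8,0,0.3,0,0,0,-1],
    [-2,0,0.3,0,0,0,-1]
  ]
}}

```text
clock: 3.35
position: [0.4956, -0.001, 0.0054]
tool_rot: [3.142, -0.0, 1.653]
force: [-0.6, 0.7, -0.0]
grip_width: 0.0
finger_force: 0.5
```

>>> {"method": "play_rows", "body": {
  "motion": [
    [-0.4,0,0,0,0,0,-1],
    [-0.8,0,0,0,0,0,-1],
    [-1.2,0,0,0,0,0,-1],
    [-1.6,0,0,0,0,0,-1],
    [-2,0,0,0,0,0,-1]
  ]
}}

```text
clock: 3.85
position: [0.4973, -0.0211, 0.0053]
tool_rot: [3.142, 0.0, 1.654]
force: [-0.2, 0.7, 0.0]
grip_width: 0.0007
finger_force: 0.3
```

Run:
```python
from h import *
s=observe(); print(s['clock'],s['position'].round(4),s['tool_rot'].round(4),s['force'].round(2))
p,d=viewer.grab_frame("top");q,d=viewer.grab_frame("wrist"); 
a=cv2.resize(p[225:325,300:420],(480,400),interpolation=cv2.INTER_CUBIC); b=cv2.resize(q,(320,240))
o=np.zeros((400,800,3),np.uint8); o[:,:480]=a; o[:240,480:]=b
cv2.imwrite("pics/a3.png",o[:,:,::-1])
```

```text
3.85 [ 0.4973 -0.0211  0.0053] [3.1416 0.     1.6536] [-0.16  0.74  0.03]
```

View pics/a3.png

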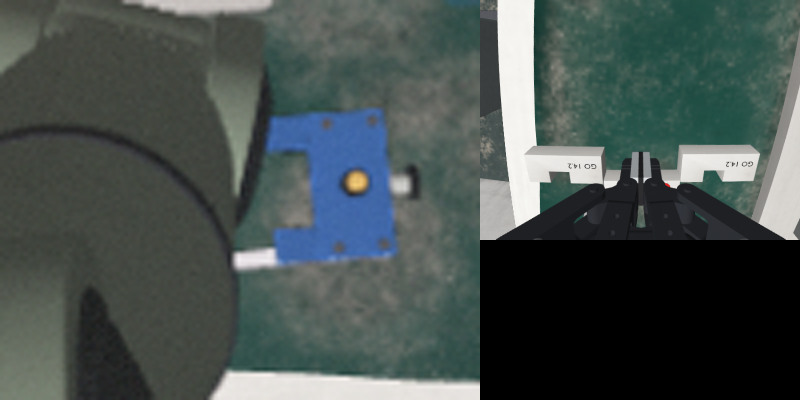

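>>> {"method": "play_rows", "body": {
  "motion": [
    [-0.4,0,0,0,0,0,-1],
    [-0.8,0,0,0,0,0,-1],
    [-1.2,-0.02,0,0,0,0,-1],
    [-1.6,-0.04,0,0,0,0.003,-1],
    [-2,-0.06,0,0,0,0.006,-1]
  ]
}}

```text
clock: 4.45
position: [0.4983, -0.041, 0.0053]
tool_rot: [-3.142, 0.0, 1.647]
force: [-0.2, 0.9, -0.5]
grip_width: -0.0004
finger_force: 0.2
```

>>> {"method": "play_rows", "body": {
  "motion": [
    [-0.4,-0.03,0,0,0,0.002,-1],
    [-0.8,-0.06,0,0,0,0.004,-1],
    [-1.2,-0.09,0,0,0,0.006,-1],
    [-1.6,-0.12,0,0,0,0.006,-1],
    [-2,-0.15,0,0,0,0.006,-1]
  ]
}}

```text
clock: 4.95
position: [0.4983, -0.061, 0.0053]
tool_rot: [3.142, -0.0, 1.642]
force: [0.3, 0.3, -0.3]
grip_width: -0.0004
finger_force: 0.2
```

Run:
```python
from h import *
s=observe(); print(s['clock'],s['position'].round(4),s['tool_rot'].round(4),s['force'].round(2))
p,d=viewer.grab_frame("scene");q,d=viewer.grab_frame("wrist"); 
a=cv2.resize(p[235:345,230:370],(510,400),interpolation=cv2.INTER_CUBIC); b=cv2.resize(q[240:,160:480],(290,218))
o=np.zeros((400,800,3),np.uint8); o[:,:510]=a; o[:218,510:]=b
cv2.imwrite("pics/a4.png",o[:,:,::-1])
```

```text
4.95 [ 0.4983 -0.061   0.0053] [ 3.1416 -0.      1.6418] [ 0.29  0.33 -0.33]
```

View pics/a4.png

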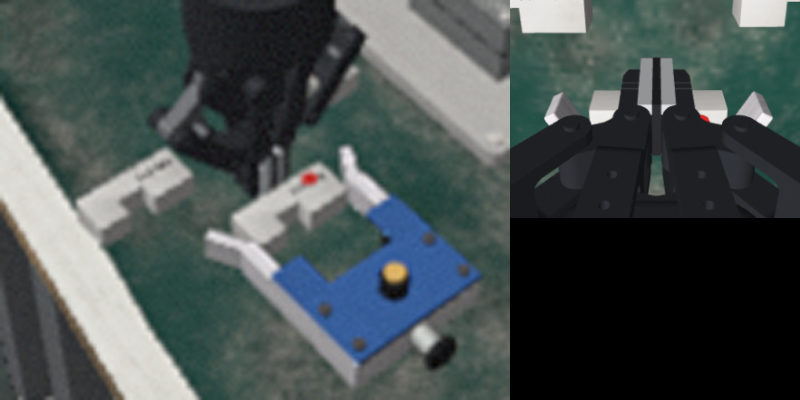

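Block is square and centred between the flares, neighbours undisturbed. I continue along the axis, then feel for the anvil.

>>> {"method": "play_rows", "body": {
  "motion": [
    [-0.4,0,0,0,0,0,-1],
    [-0.8,0,0,0,0,0,-1],
    [-1.2,0,0,0,0,0,-1],
    [-1.6,0,0,0,0,0,-1],
    [-2,0,0,0,0,0,-1]
  ]
}}

```text
clock: 5.55
position: [0.4998, -0.0811, 0.0053]
tool_rot: [3.142, 0.0, 1.642]
force: [0.1, 0.4, -0.3]
grip_width: 0.0001
finger_force: 0.2
```

>>> {"method": "play_rows", "body": {
  "motion": [
    [-0.06,0,0,0,0,0,-1],
    [-0.12,0,0,0,0,0,-1],
    [-0.18,0,0,0,0,0,-1],
    [-0.24,0,0,0,0,0,-1],
    [-0.24,0,0,0,0,0,-1]
  ]
}}

```text
clock: 6.05
position: [0.5, -0.083, 0.0053]
tool_rot: [3.142, 0.0, 1.642]
force: [-0.5, 0.5, -0.1]
grip_width: -0.0
finger_force: 0.0
```

>>> {"method": "play_rows", "body": {
  "motion": [
    [-0.06,0,0,0,0,0,-1],
    [-0.12,0,0,0,0,0,-1],
    [-0.18,0,0,0,0,0,-1],
    [-0.24,0,0,0,0,0,-1],
    [-0.24,0,0,0,0,0,-1]
  ]
}}

```text
clock: 6.55
position: [0.5001, -0.0856, 0.0053]
tool_rot: [-3.142, 0.0, 1.642]
force: [0.6, 0.7, -0.7]
grip_width: -0.0001
finger_force: 0.0
```

>>> {"method": "play_rows", "body": {
  "motion": [
    [-0.06,0,0,0,0,0,-1],
    [-0.12,0,0,0,0,0,-1],
    [-0.18,0,0,0,0,0,-1],
    [-0.24,0,0,0,0,0,-1],
    [-0.24,0,0,0,0,0,-1]
  ]
}}

```text
clock: 7.05
position: [0.5003, -0.088, 0.0053]
tool_rot: [3.142, 0.0, 1.642]
force: [-0.1, -1.7, -0.6]
grip_width: 0.0
finger_force: 0.0
```

>>> {"method": "play_rows", "body": {
  "motion": [
    [-0.06,0,0,0,0,0,-1],
    [-0.12,0,0,0,0,0,-1],
    [-0.18,0,0,0,0,0,-1],
    [-0.24,0,0,0,0,0,-1],
    [-0.24,0,0,0,0,0,-1]
  ]
}}

```text
clock: 7.55
position: [0.5005, -0.0904, 0.0053]
tool_rot: [3.142, 0.0, 1.642]
force: [-0.5, 0.3, 0.3]
grip_width: -0.0003
finger_force: 0.0
```

>>> {"method": "play_rows", "body": {
  "motion": [
    [-0.06,0,0,0,0,0,-1],
    [-0.12,0,0,0,0,0,-1],
    [-0.18,0,0,0,0,0,-1],
    [-0.24,0,0,0,0,0,-1],
    [-0.24,0,0,0,0,0,-1]
  ]
}}

```text
clock: 8.05
position: [0.5006, -0.0927, 0.0053]
tool_rot: [3.142, 0.0, 1.642]
force: [-0.2, -0.1, -0.3]
grip_width: -0.0003
finger_force: 0.0
```

>>> {"method": "play_rows", "body": {
  "motion": [
    [-0.06,0,0,0,0,0,-1],
    [-0.12,0,0,0,0,0,-1],
    [-0.18,0,0,0,0,0,-1],
    [-0.24,0,0,0,0,0,-1],
    [-0.24,0,0,0,0,0,-1]
  ]
}}

```text
clock: 8.55
position: [0.5008, -0.0952, 0.0053]
tool_rot: [3.142, 0.0, 1.642]
force: [0.2, -1.0, 0.0]
grip_width: 0.0002
finger_force: 0.0
```

>>> {"method": "play_rows", "body": {
  "motion": [
    [-0.06,0,0,0,0,0,-1],
    [-0.12,0,0,0,0,0,-1],
    [-0.18,0,0,0,0,0,-1],
    [-0.24,0,0,0,0,0,-1],
    [-0.24,0,0,0,0,0,-1]
  ]
}}

```text
clock: 9.05
position: [0.5009, -0.0969, 0.0053]
tool_rot: [-3.141, -0.001, 1.642]
force: [-0.9, 4.9, 0.2]
grip_width: 0.0002
finger_force: 2.6
```

```bash
cat > f.py <<'E'
from h import *
for _ in range(4):
    s=observe(); print(s['clock'].round(2),s['position'].round(4),s['force'].round(2),s['moment'].round(2)); viewer.grab_frame("top")
E
python3 f.py
```

```text
Traceback (most recent call last):
  File "f.py", line 3, in <module>
    s=observe(); print(s['clock'].round(2),s['position'].round(4),s['force'].round(2),s['moment'].round(2)); viewer.grab_frame("top")
                       ^^^^^^^^^^^^^^^^
AttributeError: 'float' object has no attribute 'round'
```

```bash
sed -i "s/s\['clock'\].round(2)/s['clock']/" f.py; python3 f.py
```

```text
9.05 [ 0.5009 -0.0969  0.0053] [-0.88  4.91  0.18] [ 1.1   0.14 -0.05]
9.1 [ 0.5009 -0.0969  0.0053] [-1.3   5.79  2.24] [ 1.06  0.09 -0.03]
9.15 [ 0.5009 -0.097   0.0053] [-1.39  5.54  2.41] [1.12 0.15 0.02]
9.2 [ 0.5009 -0.0969  0.0053] [-0.4   4.88  1.43] [1.1  0.16 0.  ]
```

>>> {"method": "play_rows", "body": {
  "motion": [
    [-0.03,0,0,0,0,0,-1],
    [-0.06,0,0,0,0,0,-1],
    [-0.09,0,0,0,0,0,-1],
    [-0.11,0,0,0,0,0,-1],
    [-0.11,0,0,0,0,0,-1]
  ]
}}

```text
clock: 9.75
position: [0.5009, -0.0975, 0.0053]
tool_rot: [-3.141, -0.001, 1.643]
force: [-1.0, 7.9, 3.6]
grip_width: 0.0005
finger_force: 4.1
```

```bash
python3 f.py
```

```text
9.75 [ 0.5009 -0.0975  0.0053] [-1.04  7.85  3.63] [ 1.71  0.2  -0.05]
9.8 [ 0.5009 -0.0976  0.0053] [-0.87  8.13  2.58] [ 1.76  0.2  -0.  ]
9.85 [ 0.5009 -0.0976  0.0053] [-1.04  8.36  3.17] [1.72 0.24 0.02]
9.9 [ 0.5009 -0.0976  0.0053] [-0.76  8.18  1.95] [1.66 0.17 0.  ]
```

>>> {"method": "play_rows", "body": {
  "motion": [
    [0,0,0,0,0,0,-1],
    [0,0,0,0,0,0,-1],
    [0,0,0,0,0,0,-1],
    [0,0,0,0,0,0,-1],
    [0,0,0,0,0,0,-1]
  ]
}}

```text
clock: 10.45
position: [0.5009, -0.0975, 0.0053]
tool_rot: [-3.141, -0.001, 1.643]
force: [-1.1, 7.5, 2.4]
grip_width: 0.0001
finger_force: 4.0
```

>>> {"method": "play_rows", "body": {
  "motion": [
    [0.06,0,0,0,0,0,-1],
    [0.12,0,0,0,0,0,-1],
    [0.18,0,0,0,0,0,-1],
    [0.24,0,0,0,0,0,-1],
    [0.3,0,0,0,0,0,-1]
  ]
}}

```text
clock: 10.95
position: [0.5008, -0.0958, 0.0053]
tool_rot: [3.142, 0.0, 1.642]
force: [0.1, -0.1, -0.4]
grip_width: 0.0002
finger_force: 0.3
```

>>> {"method": "play_rows", "body": {
  "motion": [
    [0.06,0,0,0,0,0,-1],
    [0.12,0,0,0,0,0,-1],
    [0.2,0,0,0,0,0,-1],
    [0.4,0,0,0,0,0,-1],
    [0.8,0,0,0,0,0,-1]
  ]
}}

```text
clock: 11.45
position: [0.5002, -0.0876, 0.0053]
tool_rot: [3.142, 0.0, 1.641]
force: [0.2, -0.3, -0.5]
grip_width: 0.0
finger_force: 0.0
```

>>> {"method": "play_rows", "body": {
  "motion": [
    [1,0,0,0,0,0,-1],
    [2,0,0,0,0,0,-1],
    [3,0,0,0,0,0,-1],
    [3,0,-1,0,0,0,-1],
    [3,0,-2,0,0,0,-1]
  ]
}}

```text
clock: 11.95
position: [0.498, -0.0574, 0.0261]
tool_rot: [-3.141, 0.0, 1.642]
force: [-0.2, -0.6, -0.3]
grip_width: -0.0001
finger_force: 0.0
```

>>> {"method": "play_rows", "body": {
  "motion": [
    [0,0,-4,0,0,0,-1],
    [0,0,-8,0,0,0,-1],
    [3,0,-12,0,0,0,-1],
    [7,0,-15,0,0,0,-1],
    [11,0,-15,0,0,0,-1]
  ]
}}

```text
clock: 12.45
position: [0.4919, 0.0528, 0.1799]
tool_rot: [3.135, -0.001, 1.64]
force: [1.1, -0.1, -0.8]
grip_width: 0.0
finger_force: 0.0
```

>>> {"method": "play_rows", "body": {
  "motion": [
    [4,0,0,0,0,0,-1],
    [8,0,0,0,0,0,-1],
    [12,0,0,0,0,0,-1],
    [14,0,0,0,0,0,-1],
    [14,0,0,0,0,0,-1]
  ]
}}

```text
clock: 12.95
position: [0.48, 0.1944, 0.1761]
tool_rot: [3.141, -0.001, 1.645]
force: [-0.6, -0.7, 0.2]
grip_width: -0.0
finger_force: 0.0
```

Run:
```python
from h import *
p,d=viewer.grab_frame("top");q,d=viewer.grab_frame("scene")
o=np.zeros((400,800,3),np.uint8); o[:400,:480]=cv2.resize(p[225:325,300:420],(480,400),interpolation=cv2.INTER_CUBIC); o[:251,480:]=cv2.resize(q[235:345,230:370],(320,251))
cv2.imwrite("pics/a5.png",o[:,:,::-1])
s=observe(); print(s['clock'],s['position'],s['qd'].round(3))
```

```text
13.05 [0.48048171 0.19125609 0.17597471] [ 0.024  0.001  0.008  0.007 -0.    -0.003  0.004]
```

View pics/a5.png

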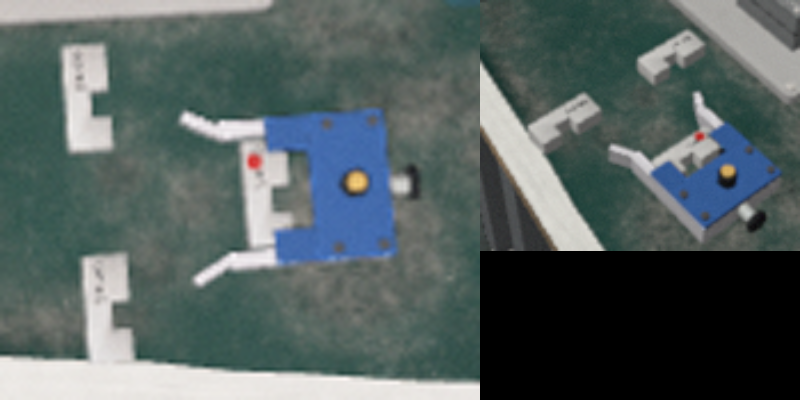

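The marked block sits square inside the comparator with its dot at (254,161) in the picture. Both neighbours are where they started and the arm is clear, so I hand in.

```bash
python3 -c "
from workcell import bot
print(bot.job_done())"
```

```text
the job is handed in; nothing more can be done
None
```

The marked block was pushed into the comparator, held on the anvil at about 8 N for about 0.8 s (over 1 s counting the approach and release), then eased off and left inside with both neighbours in place, and the job is handed in.

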